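# Clear the draining rack into the tub

## Task

The three washed steel beakers have drained on the sloping rack. Collect them in the grey tub, all mouth down and nested: stand the small one on the tub's floor, set the medium one down over it and then the large one over both, each resting flat on the floor of the tub. Set them down rather than letting them drop, and leave the tub and the other things where they are.

Things in the scene. Friction and masses are not known exactly. Their poses are not given: they have to be found in the camera images.
- rack: white coated-wire draining rack, fixed, 380 mm wide (its y axis) and about 170 mm deep, over a grey drip tray 20 mm high. Its wire slope leans 25 degrees, falling to the -x side (front, to the robot), where the wires turn up 20 mm as a stop; slope 39 mm high in front, 111 mm at the back. Origin on the worktop under the middle of the rack, z up; the slope passes 75 mm above it
- tub: open grey plastic tub, loose, 220 (x) x 200 (y) x 60 mm high with a 12 mm rim turned out and a grip on each y side (250 mm overall in y); walls and floor 4 mm. Origin at the centre of its underside, z up; the inner floor lies at z = 4 mm
- beaker_small: the small of three tapered round steel beakers: 68 mm tall, 46 mm across the closed end, 62 mm across the mouth, wall 3 mm, closed end 4 mm thick. Starts mouth down on the rack's slope, leaning with it. Origin: centre of the mouth (rim plane); z axis from mouth to closed end (up when it stands mouth down), y axis level on the rack
- beaker_medium: the medium of three tapered round steel beakers: 86 mm tall, 54 mm across the closed end, 78 mm across the mouth, wall 3 mm, closed end 4 mm thick. Starts mouth down on the rack's slope, leaning with it. Origin: centre of the mouth (rim plane); z axis from mouth to closed end (up when it stands mouth down), y axis level on the rack
- beaker_large: the large of three tapered round steel beakers: 104 mm tall, 60 mm across the closed end, 94 mm across the mouth, wall 3 mm, closed end 4 mm thick. Starts mouth down on the rack's slope, leaning with it. Origin: centre of the mouth (rim plane); z axis from mouth to closed end (up when it stands mouth down), y axis level on the rack
- sauce_jar: slim sauce jar with a white cap, 46 mm across, 162 mm tall, at the back between rack and tub; bystander. Origin at the centre of its underside, z up
- oil_bottle: glass oil bottle with a black screw cap, 64 mm across, 212 mm tall, at the back behind the tub; bystander. Origin at the centre of its underside, z up
Not all that is in view belongs to the job. What is shaped like the beaker_small but blue or turquoise is not meant.

How it is judged:
By the outcome, as a careful person would: the job done as asked, in the order asked, and still so for the second after the job is handed in, with the robot touching nothing.
It also fails if it takes over 72 s, if anything falls off the work surface, if the arm or the gripper's body presses on something with over 40 N, if the wrist force passes 120 N, or if a joint passes its speed limit or range.

## Robot

A 6-joint arm with a two-finger parallel gripper is mounted at the origin on a cart in front of the work surface, level with it; the furniture and walls round the work are solid. World frame = base frame: x ahead of the robot, y to its left, z up, the work surface at z = 0. Lengths are in m, angles in rad, forces in N, time in s.
With the tool pointing down it reaches from about 0.25 to 0.775 m from the base axis. Payload 4 kg.
Tool frame: the origin (TCP) lies midway between the tips of the shut fingers; the grasp point (between the pads) lies 19 mm behind it (grip_point_offset is the distance from the TCP to the grasp point, in m); z points along the fingers, y is the line along which they close (so a half turn about z gives the same grasp; the last joint's range is limited). The gripper opens to 94 mm and grips with 3 to 60 N. Pads are 16 mm wide; open, the fingers measure 119 mm over their backs; the gripper's body (75 mm by 177 mm) begins 78 mm behind the grasp point.
Start: joints at [1.163, 0.087, 1.371, -0, 1.684, -0.103], TCP at [0.165, 0.525, 0.178] pointing down, gripper open.
Joint ranges: [-3.1, 3.1], [-0.76, 2.03], [0.27, 2.55], [-1.08, 4.22], [0.17, 2.65], [-2.57, 2.57]. Speed limits (rad/s): [2.79, 2.79, 3.14, 3.14, 3.14, 3.14].

## Interface

Orientations are given as [roll, pitch, yaw] about the fixed x, y, z axes, in that order (R = Rz(yaw) Ry(pitch) Rx(roll)).
In Python, from bench import * gives the robot as it stands.
- The arm moves only by the tool carry_out, never from a script. Its argument "commands" is a list of rows, each a list of 6 numbers: the shift along the tool's x, y, z in m, then the turn, a rotation vector about the tool's x, y, z in rad. In form: [[tx, ty, tz, rx, ry, rz], ...]. A call has exactly 5 rows; each row is the pose to reach, as a shift and turn from the pose commanded when the call began, along the tool's axes at that moment; what a row does not reach only later rows make up. A row lasts 1/10 s, in which the tool goes at most 50 mm and 8.59 degrees, less where a joint would pass 70% of its speed; a pose out of reach is approached as far as the arm can. A call with a gripper value outside its range is refused whole. "jaw" is the opening, from 0 (shut) to 1 (fully open), set as the call begins (left out, the last holds). The fingers move at their own pace and stop on an object; the grip force is fixed at half the most. Time passes only in rows, so rows that repeat a pose let the fingers close, or fill a call up. It gives the time, the measured TCP pose, the force, the opening and the grip force at its end, in the units of the state.
- get_obs(): the state, without advancing time (a new reading comes with each control period).
- snapshot(name): name is "scene" or "top" or "wrist"; returns a dict with "img" (384x512x3 uint8, red, green, blue), "range_z" (384x512 float32, m along the optical axis (not along the pixel's ray), 0 where there is no reading), "fx", "fy", "cx", "cy" (pixels), "R" (3x3) and "t" (3): a world point X has camera coordinates R X + t. Camera axes: x right, y down, z forward; pixel columns grow to the right and rows downward; lengths in m; the calibration is good to about 2 mm. A picture is of the moment at which its call begins.
- close_job(): hands the job in; it is judged then, once.
The state is a dict: "time": time; "joint_positions": joint angles; "qvel": joint speeds; "joint_torque": joint torques, N m; "tool_pos": TCP position; "ee_rot": TCP orientation; "wrist_force": force on the tool from outside, world axes, zero at the start; "wrist_torque": the same for the moment, N m; "width": finger opening in m; "finger_force": force on a finger pad.
Only numpy, scipy, OpenCV 4.12 (cv2) and the standard library are available. Lean on these libraries where they do the work, as an engineer would, in place of code of your own. Each camera call takes 0.05 s, during which the arm holds its last target. There are 200 camera calls.

## Working session

There is one attempt and no reset: what is moved stays moved. The work goes in short steps, Python scripts to look and compute and a tool call to move; the robot and the scene stay as the last step left them, time stands still between calls to the robot, and variables do not carry over. Pictures are saved under pics/ and viewed, at most 11 in all, crops included, and the job is handed in when it is done.

Besides the shell and the picture viewer there is one more tool, called after ">>>" as name(argument=value, ...) on one line, values as JSON. carry_out: Moves the arm, as the interface text tells. Its arguments: {"type":"object","properties":{"commands":{"type":"array","items":{"type":"array","items":{"type":"number"}}},"jaw":{"type":"number"}},"required":["commands"]}

```bash
ls; mkdir -p pics; python3 - <<'E'
from bench import *
import cv2,numpy as np,pickle
o=get_obs();print({k:np.round(v,3) for k,v in o.items()})
ims=[]
for n in("scene","top"):
    s=snapshot(n);pickle.dump(s,open(f"{n}0.pkl","wb"));cv2.imwrite(f"pics/{n}0.png",s["img"][:,:,::-1]);print(n,s["fx"],s["cx"],s["cy"],np.round(s["R"],3).tolist(),np.round(s["t"],3))
E
```

```text
pics
{'time': np.float64(0.0), 'joint_positions': array([ 1.163,  0.088,  1.372,  0.   ,  1.684, -0.103]), 'qvel': array([-0.   ,  0.001, -0.002,  0.   ,  0.001, -0.002]), 'joint_torque': array([ 1.0000e-03, -3.4020e+01, -3.0242e+01,  7.2000e-02,  3.3000e-02,
       -0.0000e+00]), 'tool_pos': array([0.165, 0.524, 0.177]), 'ee_rot': array([-3.139, -0.   ,  2.837]), 'wrist_force': array([ 1.032,  0.248, -0.199]), 'wrist_torque': array([ 0.026, -0.015, -0.013]), 'finger_force': np.float64(0.0), 'width': np.float64(0.094)}
scene 376.365044665601 257.8249607135065 195.02918684529894 [[0.657, -0.754, -0.021], [-0.425, -0.347, -0.836], [0.623, 0.558, -0.548]] [-0.318  0.329  0.803]
top 485.7737827486176 261.3455866656992 191.2886463732742 [[-0.001, -1.0, -0.012], [-0.983, 0.003, -0.183], [0.183, 0.012, -0.983]] [0.079 0.565 1.383]
```

View pics/scene0.png

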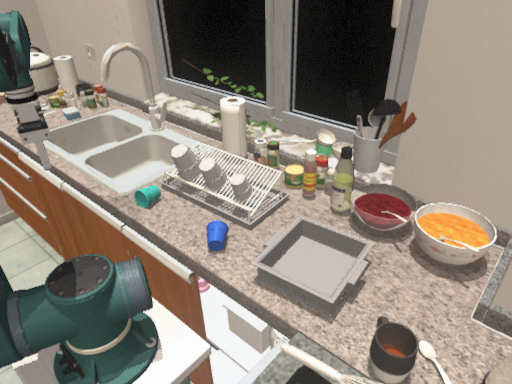

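View pics/top0.png

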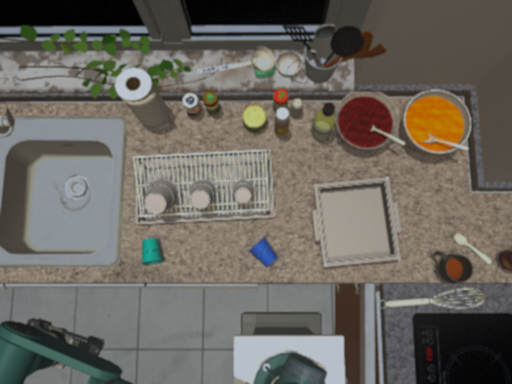

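Candidates for the small beaker are steel on the rack (scene 240,186 / top 243,193), blue (217,235 / 263,251) and turquoise (148,196 / 151,250). I choose the steel one. The medium is at top (201,197) and the large at top (157,200). The tub is at top (357,222), the jar at about (282,120) and the bottle at about (325,118).

```bash
cat > h.py <<'E'
import numpy as np,cv2,pickle
from scipy.spatial.transform import Rotation as Ro
def cloud(s):
    v,u=np.mgrid[:384,:512];z=s["range_z"].astype(float)
    c=np.stack([(u-s["cx"])/s["fx"]*z,(v-s["cy"])/s["fy"]*z,z],-1)
    p=(c-s["t"])@s["R"]; p[z==0]=np.nan
    return p
def proj(s,X):
    c=np.asarray(X)@s["R"].T+s["t"];return c[...,:2]/c[...,2:]*[s["fx"],s["fy"]]+[s["cx"],s["cy"]]
E
python3 - <<'E'
from h import *
T=pickle.load(open("top0.pkl","rb"));S=pickle.load(open("scene0.pkl","rb"))
P=cloud(T);
print("counter z",np.nanmedian(P[255:275,180:240,2]))
# tub
print("tub floor",np.nanmedian(P[205:245,335:380].reshape(-1,3),0))
m=np.zeros((384,512),bool);m[170:275,305:410]=1
q=P[m&(P[...,2]>.05)&(P[...,2]<.075)];print("rim",len(q),cv2.minAreaRect(q[:,:2].astype(np.float32)),q.min(0),q.max(0))
# beakers
m=np.zeros((384,512),bool);m[140:230,125:280]=1
for i,(u,v) in enumerate([(243,196),(200,198),(157,202)]):
    print(np.round(P[v-6:v+7:4,u-8:u+9:4],3)[...,2])
    print(np.round(np.nanmedian(P[v-3:v+4,u-3:u+4].reshape(-1,3),0),4))
q=P[m&(P[...,2]>.02)&(P[...,2]<.2)];print(len(q))
a=T["img"][130:275,120:290,::-1];b=S["img"][130:245,130:300,::-1]
a=cv2.resize(a,(600,int(600*145/170)),interpolation=3);cv2.imwrite("pics/c1.png",a)
E
```

```text
counter z -0.0003441172814748924
tub floor [ 0.47228699 -0.20983901  0.00337271]
rim 2041 ((0.47597241401672363, -0.19925116002559662), (0.2443312406539917, 0.25478747487068176), 5.514669418334961) [ 0.34603793 -0.32730886  0.05004782] [ 0.60646621 -0.06979834  0.07104423]
[[0.112 0.131 0.13  0.132 0.105]
 [0.127 0.127 0.123 0.131 0.126]
 [0.121 0.123 0.126 0.12  0.002]
 [0.004 0.113 0.113 0.04  0.055]]
[0.5384 0.1281 0.1236]
[[0.133 0.146 0.157 0.145 0.14 ]
 [0.145 0.146 0.145 0.141 0.148]
 [0.143 0.141 0.137 0.143 0.134]
 [0.141 0.138 0.134 0.135 0.135]]
[0.5302 0.2464 0.1415]
[[0.166 0.168 0.166 0.161 0.155]
 [0.161 0.162 0.156 0.162 0.159]
 [0.156 0.156 0.159 0.151 0.154]
 [0.149 0.153 0.155 0.145 0.151]]
[0.5166 0.3616 0.1577]
5175
```

View pics/c1.png

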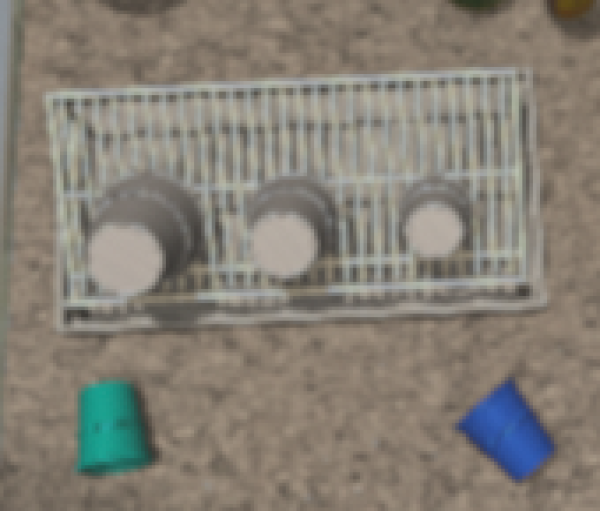

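The crop shows three steel beakers mouth down, with bright closed ends at about (127,260), (285,245) and (434,230). The rack is yawed about 3°. The blue and turquoise cups lie in front and are left alone.

```bash
python3 - <<'E'
from h import *
T=pickle.load(open("top0.pkl","rb"));S=pickle.load(open("scene0.pkl","rb"))
P=cloud(T);C=-T["R"].T@T["t"]
# rack yaw: white edges; back top wire & footprint from points
m=np.zeros((384,512),bool);m[140:230,125:280]=1
g=T["img"].astype(int)
yaw=np.deg2rad(3.1);n=Ro.from_euler("z",yaw).apply([-np.sin(np.deg2rad(25)),0,np.cos(np.deg2rad(25))])
q=P[148:180,138:272].reshape(-1,3);w=q[(q[:,2]>.06)&(q[:,2]<.14)]
pts=w.copy()
for _ in range(6):
    A=np.c_[pts[:,:2],np.ones(len(pts))];c=np.linalg.lstsq(A,pts[:,2],rcond=None)[0]
    r=w[:,2]-w[:,:2]@c[:2]-c[2];pts=w[abs(r)<.008]
print("plane",c,len(pts),"tilt",np.rad2deg(np.arctan(np.hypot(*c[:2]))),"yaw",np.rad2deg(np.arctan2(c[1],c[0])))
for nm,(u,v),h,d in [("small",(243,195),68,46),("med",(201,199),86,54),("large",(156,204),104,60)]:
    sub=g[v-16:v+17,u-16:u+17];k=g[v-2:v+3,u-2:u+3].reshape(-1,3).mean(0)
    mk=(abs(sub-k).max(2)<28).astype(np.uint8)
    L,lab,st,ce=cv2.connectedComponentsWithStats(mk);l=lab[16,16]
    uv=ce[l]+[u-16,v-16];pp=P[v-16:v+17,u-16:u+17][lab==l]
    med=np.nanmedian(pp,0)
    ray=T["R"].T@np.array([(uv[0]-T["cx"])/T["fx"],(uv[1]-T["cy"])/T["fy"],1])
    t=((med-C)@n)/(ray@n);top=C+t*ray;o=top-n*h/1000
    print(nm,k,st[l],uv,"top",top.round(4),"mouth",o.round(4),"plane err",o[2]-(c[:2]@o[:2]+c[2]), "scene px",proj(S,top).round(1))
print("n",n)
E
```

```text
plane [ 0.47006315  0.02559656 -0.20909218] 1370 tilt 25.20915881579713 yaw 3.116874132110639
small [181.04 172.2  163.  ] [  0   0  33  33 365] [239.17260274 196.78356164] top [0.5444 0.1415 0.0783] mouth [0.5731 0.143  0.0167] plane err -0.0472792501158385 scene px [236.  189.5]
med [179.64 170.92 161.8 ] [  0   7  24  19 338] [196.76331361 199.11242604] top [0.5279 0.2558 0.1371] mouth [0.5642 0.2577 0.0592] plane err -0.003539333135878009 scene px [205.5 164. ]
large [179.08 169.36 160.92] [  0   6  26  24 395] [153.04050633 204.57974684] top [0.5101 0.3727 0.1545] mouth [0.554  0.375  0.0602] plane err -0.0006899990948916468 scene px [177.1 150.7]
n [-0.42199983 -0.02285469  0.90630779]
```

```bash
python3 - <<'E'
from h import *
T=pickle.load(open("top0.pkl","rb"));S=pickle.load(open("scene0.pkl","rb"))
g=T["img"].astype(int);P=cloud(T);C=-T["R"].T@T["t"];th=np.deg2rad(25)
n=Ro.from_euler("z",3.1,degrees=True).apply([-np.sin(th),0,np.cos(th)])
c=np.array([.47006315,.02559656,-.20909218])
out={}
for nm,(u,v),h,d in [("small",(243,195),68,46),("med",(201,199),86,54),("large",(156,204),104,60)]:
    sub=g[v-16:v+17,u-16:u+17];k=g[v-2:v+3,u-2:u+3].reshape(-1,3).mean(0)
    mk=(abs(sub-k).max(2)<16).astype(np.uint8)
    mk=cv2.morphologyEx(mk,cv2.MORPH_OPEN,cv2.getStructuringElement(2,(9,9)))
    L,lab,st,ce=cv2.connectedComponentsWithStats(mk);l=lab[16,16]
    uv=ce[l]+[u-16,v-16];med=np.nanmedian(P[v-16:v+17,u-16:u+17][lab==l],0)
    ray=T["R"].T@np.array([(uv[0]-T["cx"])/T["fx"],(uv[1]-T["cy"])/T["fy"],1])
    p0=np.array([0,0,c[2]])+n*h/1000; 
    top=C+ray*((p0-C)@n)/(ray@n);o=top-n*h/1000
    print(nm,st[l],uv.round(1),"depth med",med.round(4),"top",top.round(4),"mouth",o.round(4),"scene",proj(S,top).round(1))
# what fixed: tool orientation candidates
from bench import *
o=get_obs();R=Ro.from_euler("xyz",o["ee_rot"]);print(R.as_matrix().round(3))
E
```

```text
small [  9  10  14  13 146] [242.5 195. ] depth med [0.5414 0.1287 0.1253] top [0.5419 0.1296 0.1215] mouth [0.5706 0.1312 0.0599] scene [237.4 179.2]
med [  7   8  17  17 226] [199.7 199.2] depth med [0.5272 0.2472 0.1402] top [0.5276 0.2476 0.1377] mouth [0.5639 0.2496 0.0598] scene [207.2 164.6]
large [  6   6  19  19 286] [154.8 203.1] depth med [0.514  0.3679 0.1568] top [0.5141 0.368  0.1543] mouth [0.558  0.3704 0.0601] scene [179.  150.7]
[[-0.954  0.3   -0.001]
 [ 0.3    0.954 -0.002]
 [ 0.    -0.002 -1.   ]]
```

```bash
cat >> h.py <<'E'
from bench import get_obs
TH=np.deg2rad(25);N=Ro.from_euler("z",3.1,degrees=True).apply([-np.sin(TH),0,np.cos(TH)])
def frame(z,y):
    z=z/np.linalg.norm(z);y=y-z*(y@z);y/=np.linalg.norm(y);return Ro.from_matrix(np.c_[np.cross(y,z),y,z])
YR=np.array([-np.sin(np.deg2rad(3.1)),np.cos(np.deg2rad(3.1)),0])
RT=frame(-N,YR); RD=frame(np.array([0,0,-1.]),YR)
M={"small":np.array([.5706,.1312,.0599])+N*.0025,"med":np.array([.5639,.2496,.0598])+N*.0025,"large":np.array([.558,.3704,.0601])+N*.0025}
def to(p,R,cur=None):
    o=get_obs();R0=Ro.from_euler("xyz",o["ee_rot"]);p0=o["tool_pos"]
    if cur: p0,R0=cur
    print("shift mm",(R0.inv().apply(p-p0)*1000).round(1),"turn",(R0.inv()*R).as_rotvec().round(4),"goal",p.round(4))
E
python3 - <<'E'
from h import *
to(M["small"]+N*.14,RT)
E
```

```text
shift mm [-448.6 -274.2  -11.3] turn [-0.0802 -0.4322 -0.3527] goal [0.5105 0.1279 0.189 ]
```

>>> carry_out(commands=[[-0.034, -0.021, -0.001, 0, 0, 0], [-0.068, -0.042, -0.001, 0, 0, 0], [-0.102, -0.062, -0.002, 0, 0, 0], [-0.136, -0.083, -0.003, 0, 0, 0], [-0.17, -0.104, -0.004, 0, 0, 0]], jaw=1)

```text
time: 0.6
tool_pos: [0.2965, 0.3729, 0.1819]
ee_rot: [-3.141, -0.0, 2.837]
wrist_force: [-0.2, -0.0, -0.7]
width: 0.094
finger_force: 0.0
```

>>> carry_out(commands=[[-0.034, -0.021, -0.001, 0, 0, 0], [-0.068, -0.042, -0.001, 0, 0, 0], [-0.102, -0.062, -0.002, 0, 0, 0], [-0.136, -0.083, -0.003, 0, 0, 0], [-0.17, -0.104, -0.004, 0, 0, 0]])

```text
time: 1.1
tool_pos: [0.4275, 0.2228, 0.186]
ee_rot: [-3.141, -0.001, 2.837]
wrist_force: [-0.7, 1.1, -1.2]
width: 0.0942
finger_force: 0.0
```

>>> carry_out(commands=[[-0.022, -0.013, -0.001, -0.016, -0.086, -0.07], [-0.044, -0.026, -0.002, -0.032, -0.173, -0.141], [-0.065, -0.04, -0.002, -0.048, -0.259, -0.212], [-0.087, -0.053, -0.003, -0.064, -0.346, -0.282], [-0.1086, -0.0662, -0.0033, -0.0802, -0.4322, -0.3527]])

```text
time: 1.6
tool_pos: [0.5111, 0.1281, 0.1898]
ee_rot: [3.141, 0.441, -3.084]
wrist_force: [-0.1, -0.4, -0.3]
width: 0.0941
finger_force: 0.0
```

```bash
python3 - <<'E'
from h import *
from bench import snapshot
to(M["small"]+N*.0235,RT)
W=snapshot("wrist");pickle.dump(W,open("w1.pkl","wb"));cv2.imwrite("pics/w1.png",W["img"][:,:,::-1])
m=M["small"];print(proj(W,m+N*.068),proj(W,m),get_obs()["wrist_force"])
E
```

```text
shift mm [  1.4  -0.3 116.9] turn [0.0021 0.0045 0.0029] goal [0.5596 0.1306 0.0835]
[258.3480282  189.45801614] [258.4411946  170.80906638] [-2.01523588 -1.14796565 -0.79415683]
```

View pics/w1.png

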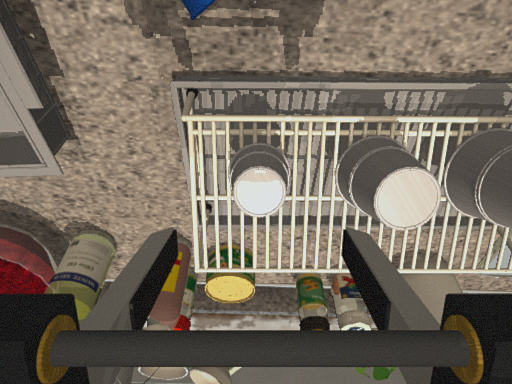

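The wrist view shows the small beaker's closed end at (259,190), against a prediction of (258,189). The aim is good, so I descend and grip.

>>> carry_out(commands=[[0.001, 0, 0.03, 0.002, 0.004, 0.003], [0.001, 0, 0.06, 0.002, 0.004, 0.003], [0.001, 0, 0.09, 0.002, 0.004, 0.003], [0.001, 0, 0.11, 0.002, 0.004, 0.003], [0.001, 0, 0.117, 0.002, 0.004, 0.003]])

```text
time: 2.15
tool_pos: [0.5575, 0.1312, 0.0794]
ee_rot: [3.14, 0.427, -3.092]
wrist_force: [0.3, -0.5, -0.2]
width: 0.0937
finger_force: 0.0
```

>>> carry_out(commands=[[0, 0, 0, 0, 0, 0], [0, 0, 0, 0, 0, 0], [0, 0, 0, 0, 0, 0], [0, 0, 0, 0, 0, 0], [0, 0, 0, 0, 0, 0]], jaw=0)

```text
time: 2.65
tool_pos: [0.5596, 0.1314, 0.0844]
ee_rot: [3.14, 0.435, -3.092]
wrist_force: [0.1, 0.1, 0.6]
width: 0.0572
finger_force: 0.0
```

>>> carry_out(commands=[[0, 0, 0, 0, 0, 0], [0, 0, 0, 0, 0, 0], [0, 0, 0, 0, 0, 0], [0, 0, 0, 0, 0, 0], [0, 0, 0, 0, 0, 0]])

```text
time: 3.15
tool_pos: [0.5595, 0.1313, 0.0839]
ee_rot: [3.14, 0.434, -3.092]
wrist_force: [-2.6, -1.6, 3.8]
width: 0.0492
finger_force: 30.1
```

>>> carry_out(commands=[[0, 0, -0.015, 0, 0, 0], [0, 0, -0.035, 0, 0, 0], [0, 0, -0.06, 0, 0, 0], [0, 0, -0.085, 0, 0, 0], [0, 0, -0.11, 0, 0, 0]])

```text
time: 3.65
tool_pos: [0.5122, 0.1288, 0.1828]
ee_rot: [3.14, 0.431, -3.092]
wrist_force: [-0.0, -0.2, -0.0]
width: 0.0489
finger_force: 29.8
```

```bash
python3 - <<'E'
from h import *
from bench import snapshot
tub=np.array([.473,-.205,.0])
to(np.array([.473,-.205,.16]),RD)
W=snapshot("wrist");pickle.dump(W,open("w2.pkl","wb"))
S=snapshot("scene");pickle.dump(S,open("s2.pkl","wb"))
o=get_obs();R=Ro.from_euler("xyz",o["ee_rot"]);print(o["width"])
u,v=proj(S,o["tool_pos"]).astype(int)
a=S["img"][max(0,v-70):v+70,u-90:u+90,::-1]
a=cv2.resize(a,(540,int(540*a.shape[0]/a.shape[1])),interpolation=3)
b=cv2.resize(W["img"][130:384,100:420,::-1],(250,200))
cv2.imwrite("pics/s2.png",a);print(proj(S,o["tool_pos"]-[u-90,max(0,v-70),0][0]*0)-[u-90,max(0,v-70)])
# beaker mouth in wrist: depth
E
```

```text
shift mm [  60.2 -331.4   -3.2] turn [ 0.0006  0.4314 -0.0039] goal [ 0.473 -0.205  0.16 ]
0.04886992783242372
[90.8756774  70.58874199]
```

View pics/s2.png

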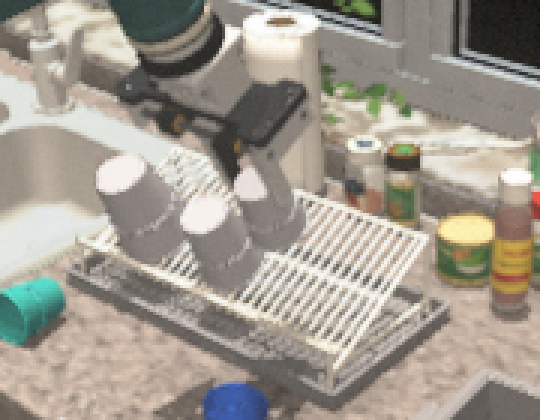

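The scene crop shows the small beaker held at (270,205), still square to the gripper, with the medium and large undisturbed. Next I carry it to the tub.

>>> carry_out(commands=[[0.004, -0.022, 0, 0, 0, 0], [0.01, -0.056, -0.001, 0, 0, 0], [0.016, -0.09, -0.001, 0, 0, 0], [0.023, -0.128, -0.002, 0, 0, 0], [0.03, -0.166, -0.002, 0, 0, 0]])

```text
time: 4.25
tool_pos: [0.4927, -0.0394, 0.1698]
ee_rot: [3.139, 0.431, -3.092]
wrist_force: [0.6, -0.3, -1.3]
width: 0.0491
finger_force: 29.8
```

>>> carry_out(commands=[[0.007, -0.038, 0, 0, 0.086, -0.001], [0.014, -0.076, 0, 0, 0.172, -0.002], [0.02, -0.11, -0.001, 0, 0.258, -0.003], [0.026, -0.142, -0.001, 0, 0.345, -0.004], [0.03, -0.165, -0.001, 0.001, 0.431, -0.004]])

```text
time: 4.75
tool_pos: [0.4735, -0.2068, 0.1579]
ee_rot: [3.141, -0.003, -3.09]
wrist_force: [-0.7, 0.8, -0.9]
width: 0.0487
finger_force: 29.8
```

>>> carry_out(commands=[[0, 0, 0, 0, 0, 0], [0, 0, 0, 0, 0, 0], [0, 0, 0, 0, 0, 0], [0, 0, 0, 0, 0, 0], [0, 0, 0, 0, 0, 0]])

```text
time: 5.25
tool_pos: [0.474, -0.2037, 0.1609]
ee_rot: [-3.14, 0.004, -3.087]
wrist_force: [-0.1, -0.9, -0.3]
width: 0.0492
finger_force: 29.8
```

```bash
python3 - <<'E'
from h import *
from bench import snapshot
to(np.array([.473,-.205,.06]),RD)
S=snapshot("scene");T=snapshot("top");o=get_obs();p=o["tool_pos"];print(p,o["ee_rot"])
u,v=proj(S,p).astype(int);print("crop px",proj(S,p)-[u-80,v-60],[proj(S,p+[0,0,d])-[u-80,v-60] for d in(-.02,-.035)])
cv2.imwrite("pics/s3.png",cv2.resize(S["img"][v-60:v+80,u-80:u+80,::-1],None,fx=4,fy=4,interpolation=3))
Q=cloud(S);q=Q[(abs(Q[...,0]-p[0])<.04)&(abs(Q[...,1]-p[1])<.04)&(Q[...,2]>.09)]
print(np.percentile(q[:,2],[1,3,5,10,20]))
E
```

```text
shift mm [  1.4  -1.1 100.9] turn [-0.0011  0.0038  0.0009] goal [ 0.473 -0.205  0.06 ]
[ 0.47406227 -0.20401452  0.16084743] [-3.1404341   0.00359408 -3.08686207]
crop px [80.32511399 60.70483906] [array([79.76773587, 67.32175706]), array([79.35846163, 72.18045887])]
[0.13992508 0.1488501  0.15887083 0.18521468 0.22223424]
```

View pics/s3.png

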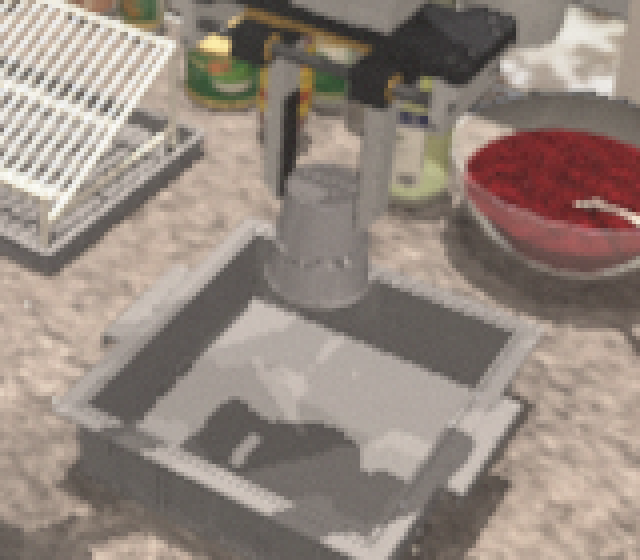

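The crop shows the beaker upright, mouth down over the tub, with the mouth about 27 mm below the TCP. I lower it, then feel for contact.

>>> carry_out(commands=[[0.001, -0.001, 0.025, -0.001, 0.004, 0.001], [0.001, -0.001, 0.055, -0.001, 0.004, 0.001], [0.001, -0.001, 0.085, -0.001, 0.004, 0.001], [0.001, -0.001, 0.105, -0.001, 0.004, 0.001], [0.001, -0.001, 0.113, -0.001, 0.004, 0.001]])

```text
time: 5.85
tool_pos: [0.4719, -0.2045, 0.0449]
ee_rot: [3.139, -0.005, -3.088]
wrist_force: [0.0, -0.1, -0.5]
width: 0.0489
finger_force: 29.8
```

>>> carry_out(commands=[[0, 0, 0.001, 0, 0, 0], [0, 0, 0.002, 0, 0, 0], [0, 0, 0.003, 0, 0, 0], [0, 0, 0.004, 0, 0, 0], [0, 0, 0.005, 0, 0, 0]])

```text
time: 6.35
tool_pos: [0.4741, -0.2059, 0.043]
ee_rot: [-3.141, -0.0, -3.088]
wrist_force: [1.3, -0.2, -0.7]
width: 0.0486
finger_force: 29.8
```

>>> carry_out(commands=[[0, 0, 0.001, 0, 0, 0], [0, 0, 0.002, 0, 0, 0], [0, 0, 0.003, 0, 0, 0], [0, 0, 0.003, 0, 0, 0], [0, 0, 0.003, 0, 0, 0]])

```text
time: 6.85
tool_pos: [0.4735, -0.2056, 0.0391]
ee_rot: [3.141, -0.002, -3.088]
wrist_force: [-0.4, -0.2, -0.4]
width: 0.0489
finger_force: 29.8
```

>>> carry_out(commands=[[0, 0, 0.001, 0, 0, 0], [0, 0, 0.002, 0, 0, 0], [0, 0, 0.003, 0, 0, 0], [0, 0, 0.003, 0, 0, 0], [0, 0, 0.003, 0, 0, 0]])

```text
time: 7.35
tool_pos: [0.4735, -0.2056, 0.0362]
ee_rot: [3.141, -0.002, -3.088]
wrist_force: [-0.3, 0.4, -0.9]
width: 0.0491
finger_force: 29.8
```

>>> carry_out(commands=[[0, 0, 0.001, 0, 0, 0], [0, 0, 0.002, 0, 0, 0], [0, 0, 0.002, 0, 0, 0], [0, 0, 0.002, 0, 0, 0], [0, 0, 0.002, 0, 0, 0]])

```text
time: 7.85
tool_pos: [0.4735, -0.2056, 0.0342]
ee_rot: [3.141, -0.002, -3.088]
wrist_force: [0.1, -1.0, -1.0]
width: 0.0488
finger_force: 29.8
```

>>> carry_out(commands=[[0, 0, 0.001, 0, 0, 0], [0, 0, 0.002, 0, 0, 0], [0, 0, 0.002, 0, 0, 0], [0, 0, 0.002, 0, 0, 0], [0, 0, 0.002, 0, 0, 0]])

```text
time: 8.35
tool_pos: [0.4735, -0.2056, 0.0322]
ee_rot: [3.141, -0.002, -3.088]
wrist_force: [0.4, 0.6, -0.2]
width: 0.0487
finger_force: 29.8
```

>>> carry_out(commands=[[0, 0, 0.001, 0, 0, 0], [0, 0, 0.002, 0, 0, 0], [0, 0, 0.002, 0, 0, 0], [0, 0, 0.002, 0, 0, 0], [0, 0, 0.002, 0, 0, 0]])

```text
time: 8.85
tool_pos: [0.4735, -0.2056, 0.0302]
ee_rot: [3.141, -0.002, -3.088]
wrist_force: [-1.0, -0.4, 0.5]
width: 0.0489
finger_force: 29.8
```

>>> carry_out(commands=[[0, 0, 0.001, 0, 0, 0], [0, 0, 0.002, 0, 0, 0], [0, 0, 0.002, 0, 0, 0], [0, 0, 0.002, 0, 0, 0], [0, 0, 0.002, 0, 0, 0]])

```text
time: 9.35
tool_pos: [0.4735, -0.2056, 0.0282]
ee_rot: [3.141, -0.002, -3.088]
wrist_force: [-0.7, -0.1, -0.8]
width: 0.0487
finger_force: 29.8
```

>>> carry_out(commands=[[0, 0, 0.001, 0, 0, 0], [0, 0, 0.002, 0, 0, 0], [0, 0, 0.002, 0, 0, 0], [0, 0, 0.002, 0, 0, 0], [0, 0, 0.002, 0, 0, 0]])

```text
time: 9.85
tool_pos: [0.4739, -0.2057, 0.0273]
ee_rot: [3.142, -0.001, -3.088]
wrist_force: [-0.8, 1.1, 5.5]
width: 0.0488
finger_force: 30.1
```

Contact is at TCP z = 0.0275, with 5 N up. I release and retreat.

>>> carry_out(commands=[[0, 0, 0, 0, 0, 0], [0, 0, 0, 0, 0, 0], [0, 0, 0, 0, 0, 0], [0, 0, 0, 0, 0, 0], [0, 0, 0, 0, 0, 0]], jaw=1)

```text
time: 10.35
tool_pos: [0.4734, -0.2055, 0.0259]
ee_rot: [3.141, -0.002, -3.088]
wrist_force: [0.1, 0.2, -0.2]
width: 0.0854
finger_force: 0.0
```

>>> carry_out(commands=[[0, 0, -0.01, 0, 0, 0], [0, 0, -0.045, 0, 0, 0], [0, 0, -0.09, 0, 0, 0], [0, 0, -0.135, 0, 0, 0], [0, 0, -0.18, 0, 0, 0]])

```text
time: 10.85
tool_pos: [0.4736, -0.2055, 0.2088]
ee_rot: [-3.142, -0.001, -3.088]
wrist_force: [1.0, -0.0, 0.3]
width: 0.094
finger_force: 0.0
```

```bash
python3 - <<'E'
from h import *
to(M["med"]+N*.14,RT)
E
```

```text
shift mm [-54.2 449.6  19.8] turn [-2.000e-04 -4.372e-01 -9.000e-04] goal [0.5038 0.2463 0.1889]
```

>>> carry_out(commands=[[-0.004, 0.04, 0, 0, 0, 0], [-0.008, 0.085, 0, 0, 0, 0], [-0.012, 0.13, 0, 0, 0, 0], [-0.016, 0.175, 0, 0, 0, 0], [-0.02, 0.22, 0, 0, 0, 0]])

```text
time: 11.35
tool_pos: [0.482, 0.0167, 0.2074]
ee_rot: [3.141, 0.0, -3.089]
wrist_force: [1.0, 0.2, 0.3]
width: 0.0938
finger_force: 0.0
```

>>> carry_out(commands=[[-0.007, 0.047, 0, 0, -0.087, 0], [-0.014, 0.094, 0.003, 0, -0.175, 0], [-0.021, 0.141, 0.008, 0, -0.262, 0], [-0.028, 0.187, 0.014, 0, -0.35, 0], [-0.034, 0.2296, 0.02, 0, -0.437, -0.001]])

```text
time: 11.85
tool_pos: [0.5039, 0.2484, 0.1883]
ee_rot: [3.139, 0.442, -3.088]
wrist_force: [0.3, -0.9, -0.4]
width: 0.0939
finger_force: 0.0
```

>>> carry_out(commands=[[0, 0, 0, 0, 0, 0], [0, 0, 0, 0, 0, 0], [0, 0, 0, 0, 0, 0], [0, 0, 0, 0, 0, 0], [0, 0, 0, 0, 0, 0]])

```text
time: 12.35
tool_pos: [0.5049, 0.2446, 0.1871]
ee_rot: [3.141, 0.436, -3.091]
wrist_force: [0.2, -0.8, -0.1]
width: 0.0939
finger_force: 0.0
```

```bash
cat >> h.py <<'E'
def disc(s,uv0,n,p0,tol=16,w=30):
    # centroid of the even-coloured patch round uv0, its ray cut with plane (n,p0)
    u,v=np.round(uv0).astype(int);g=s["img"].astype(int);sub=g[v-w:v+w+1,u-w:u+w+1]
    k=np.median(g[v-2:v+3,u-2:u+3].reshape(-1,3),0)
    mk=cv2.morphologyEx((abs(sub-k).max(2)<tol).astype(np.uint8),cv2.MORPH_OPEN,cv2.getStructuringElement(2,(9,9)))
    L,lab,st,ce=cv2.connectedComponentsWithStats(mk);l=lab[w,w];uv=ce[l]+[u-w,v-w]
    C=-s["R"].T@s["t"];ray=s["R"].T@np.array([(uv[0]-s["cx"])/s["fx"],(uv[1]-s["cy"])/s["fy"],1])
    return uv.round(1),st[l],(C+ray*((p0-C)@n)/(ray@n)).round(4),k
E
python3 - <<'E'
from h import *
from bench import snapshot
to(M["med"]+N*.0435,RT)
W=snapshot("wrist");T=snapshot("top");pickle.dump(T,open("t2.pkl","wb"));pickle.dump(W,open("w4.pkl","wb"))
p=M["med"]+N*.086;print("wrist",proj(W,p),disc(W,proj(W,p),N,p),p)
q=np.array([.4736,-.2055,.072]);print("small",proj(T,q),disc(T,proj(T,q),np.array([0,0,1.]),q))
print(proj(T,q-[0,0,.068]))
u,v=proj(T,q).astype(int);cv2.imwrite("pics/x.png",np.hstack([cv2.resize(T["img"][v-30:v+30,u-30:u+30,::-1],(384,384),interpolation=3),W["img"][:,100:500,::-1]]))
E
```

```text
shift mm [ 0.1  1.9 94.4] turn [-0.0008 -0.0003 -0.0031] goal [0.5445 0.2485 0.1015]
wrist [260.80064442 197.99046468] (array([261.6, 208.7]), array([   1,   24,   59,   37, 1701], dtype=int32), array([0.5347, 0.2486, 0.1438]), array([222., 226., 227.])) [0.52655301 0.24757736 0.14000824]
small [359.73409735 221.03352826] (array([359.6, 221.1]), array([ 24,  24,  12,  13, 123], dtype=int32), array([ 0.4734, -0.2051,  0.072 ]), array([198., 207., 209.]))
[355.51328441 223.80536139]
```

View pics/x.png

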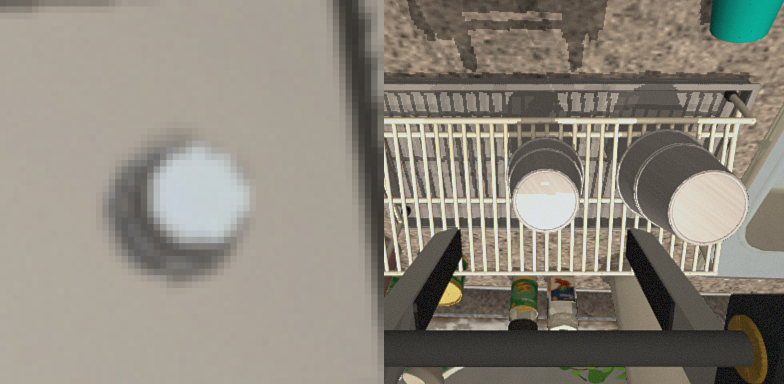

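The small beaker stands upright in the tub at (0.4735,-0.2053). The medium's end is at wrist pixel (261,200), against a prediction of (261,198). I grip the medium.

>>> carry_out(commands=[[0, 0.002, 0.025, -0.001, 0, -0.003], [0, 0.002, 0.05, -0.001, 0, -0.003], [0, 0.002, 0.075, -0.001, 0, -0.003], [0, 0.002, 0.09, -0.001, 0, -0.003], [0, 0.002, 0.0945, -0.001, 0, -0.003]])

```text
time: 12.95
tool_pos: [0.543, 0.249, 0.0979]
ee_rot: [-3.14, 0.431, -3.085]
wrist_force: [-0.1, -0.2, -0.1]
width: 0.0936
finger_force: 0.0
```

>>> carry_out(commands=[[0, 0, 0, 0, 0, 0], [0, 0, 0, 0, 0, 0], [0, 0, 0, 0, 0, 0], [0, 0, 0, 0, 0, 0], [0, 0, 0, 0, 0, 0]], jaw=0)

```text
time: 13.45
tool_pos: [0.5438, 0.2501, 0.1018]
ee_rot: [-3.141, 0.437, -3.084]
wrist_force: [-0.6, -0.9, 2.2]
width: 0.0574
finger_force: 17.3
```

>>> carry_out(commands=[[0, 0, 0, 0, 0, 0], [0, 0, 0, 0, 0, 0], [0, 0, 0, 0, 0, 0], [0, 0, 0, 0, 0, 0], [0, 0, 0, 0, 0, 0]])

```text
time: 13.95
tool_pos: [0.5439, 0.2502, 0.1016]
ee_rot: [-3.141, 0.437, -3.084]
wrist_force: [-2.4, -2.7, 4.5]
width: 0.0571
finger_force: 30.1
```

>>> carry_out(commands=[[0, 0, -0.015, 0, 0, 0], [0, 0, -0.035, 0, 0, 0], [0, 0, -0.06, 0, 0, 0], [0, 0, -0.085, 0, 0, 0], [0, 0, -0.11, 0, 0, 0]])

```text
time: 14.45
tool_pos: [0.496, 0.248, 0.1996]
ee_rot: [3.141, 0.433, -3.084]
wrist_force: [-0.1, 0.0, -0.7]
width: 0.057
finger_force: 29.7
```

```bash
python3 - <<'E'
from h import *
to(np.array([.4736,-.2053,.20]),RD)
E
```

```text
shift mm [  43.8 -451.2  -20.8] turn [0.001  0.4325 0.0035] goal [ 0.4736 -0.2053  0.2   ]
```

>>> carry_out(commands=[[0.003, -0.03, -0.001, 0, 0, 0], [0.007, -0.07, -0.003, 0, 0, 0], [0.011, -0.115, -0.005, 0, 0, 0], [0.015, -0.16, -0.007, 0, 0, 0], [0.02, -0.205, -0.009, 0, 0, 0]])

```text
time: 14.95
tool_pos: [0.4863, 0.0411, 0.1991]
ee_rot: [3.141, 0.435, -3.083]
wrist_force: [0.4, -0.7, -0.6]
width: 0.0567
finger_force: 29.7
```

>>> carry_out(commands=[[0.005, -0.048, -0.002, 0, 0.05, 0], [0.01, -0.096, -0.005, 0, 0.12, 0], [0.015, -0.144, -0.007, 0, 0.2, 0], [0.019, -0.185, -0.009, 0, 0.28, 0.002], [0.022, -0.215, -0.011, 0, 0.35, 0.003]])

```text
time: 15.45
tool_pos: [0.4744, -0.1768, 0.1998]
ee_rot: [3.14, 0.082, -3.09]
wrist_force: [1.2, -0.2, -1.0]
width: 0.0572
finger_force: 29.6
```

```bash
python3 - <<'E'
from h import *
to(np.array([.4736,-.2053,.16]),RD)
E
```

```text
shift mm [  5.6 -28.5  39.4] turn [ 0.0019  0.0818 -0.0025] goal [ 0.4736 -0.2053  0.16  ]
```

>>> carry_out(commands=[[0.002, -0.01, 0.013, 0, 0.03, 0], [0.004, -0.02, 0.026, 0.001, 0.06, -0.001], [0.0056, -0.0285, 0.0394, 0.002, 0.082, -0.0025], [0.0056, -0.0285, 0.0394, 0.002, 0.082, -0.0025], [0.0056, -0.0285, 0.0394, 0.002, 0.082, -0.0025]])

```text
time: 15.95
tool_pos: [0.4739, -0.2022, 0.1603]
ee_rot: [3.141, 0.002, -3.084]
wrist_force: [-0.4, -0.3, -0.5]
width: 0.0569
finger_force: 29.7
```

```bash
python3 - <<'E'
from h import *
from bench import snapshot
to(np.array([.4736,-.2053,.056]),RD)
S=snapshot("scene");pickle.dump(S,open("s5.pkl","wb"));o=get_obs();p=o["tool_pos"];print(p,o["ee_rot"])
q=np.array([.4736,-.2053,.072]);u,v=proj(S,q).astype(int)
c=[u-60,v-60]
print("small top",proj(S,q)-c,"med mouth centre",proj(S,p-[0,0,.0435])-c,"edges",[proj(S,p+[dx,dy,-.0435])-c for dx,dy in[(.026,-.029),(-.026,.029),(-.026,-.029)]])
a=S["img"][v-60:v+50,u-60:u+60,::-1];cv2.imwrite("pics/s5.png",cv2.resize(a,None,fx=5,fy=5,interpolation=3))
E
```

```text
shift mm [  0.7  -3.1 104.3] turn [0.0001 0.0023 0.003 ] goal [ 0.4736 -0.2053  0.056 ]
[ 0.47419756 -0.2022706   0.161267  ] [-3.14057608  0.00388524 -3.0842874 ]
small top [60.27507511 60.24052502] med mouth centre [60.57198222 45.44424857] edges [array([76.48586106, 45.04315746]), array([44.65777256, 45.84534802]), array([64.73719453, 55.85746207])]
```

View pics/s5.png

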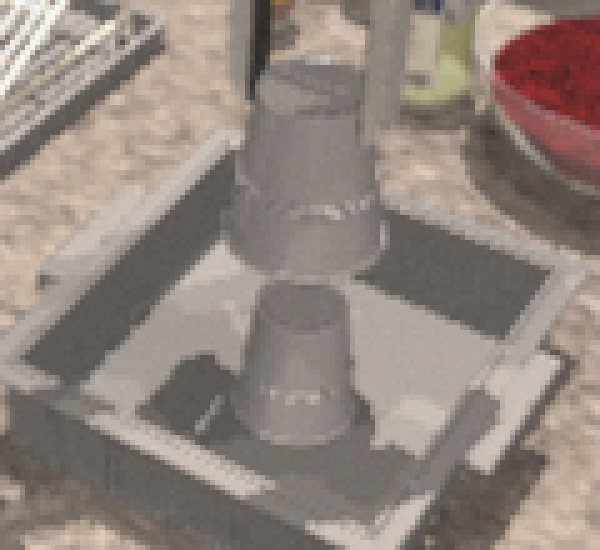

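The crop shows the medium's mouth, spanning (224–388), centred within about 1.5 mm of the small's top, which spans (255–350). I apply the lateral correction and lower.

>>> carry_out(commands=[[0.001, -0.003, 0.008, 0, 0.002, 0.003], [0.001, -0.003, 0.018, 0, 0.002, 0.003], [0.001, -0.003, 0.028, 0, 0.002, 0.003], [0.001, -0.003, 0.034, 0, 0.002, 0.003], [0.001, -0.003, 0.036, 0, 0.002, 0.003]])

```text
time: 16.5
tool_pos: [0.4727, -0.2054, 0.1236]
ee_rot: [-3.141, -0.001, -3.088]
wrist_force: [-0.9, 0.3, -0.2]
width: 0.0573
finger_force: 29.6
```

>>> carry_out(commands=[[0, 0, 0, 0, 0, 0], [0, 0, 0, 0, 0, 0], [0, 0, 0, 0, 0, 0], [0, 0, 0, 0, 0, 0], [0, 0, 0, 0, 0, 0]])

```text
time: 17.0
tool_pos: [0.4736, -0.206, 0.1254]
ee_rot: [-3.14, 0.002, -3.088]
wrist_force: [0.8, -0.7, -1.4]
width: 0.057
finger_force: 29.6
```

>>> carry_out(commands=[[0, 0.001, 0.008, 0, 0.001, 0], [0, 0.001, 0.017, 0, 0.001, 0], [0, 0.001, 0.026, 0, 0.001, 0], [0, 0.001, 0.034, 0, 0.001, 0], [0, 0.001, 0.04, 0, 0.001, 0]])

```text
time: 17.5
tool_pos: [0.4728, -0.2046, 0.0836]
ee_rot: [-3.141, -0.001, -3.088]
wrist_force: [-0.0, -0.3, -0.5]
width: 0.0573
finger_force: 29.6
```

>>> carry_out(commands=[[0, 0, 0.007, 0, 0, 0], [0, 0, 0.015, 0, 0, 0], [0, 0, 0.022, 0, 0, 0], [0, 0, 0.028, 0, 0, 0], [0, 0, 0.031, 0, 0, 0]])

```text
time: 18.0
tool_pos: [0.4731, -0.2048, 0.0532]
ee_rot: [-3.141, -0.001, -3.088]
wrist_force: [0.7, 0.1, -0.9]
width: 0.0571
finger_force: 29.6
```

>>> carry_out(commands=[[0, 0, 0.001, 0, 0, 0], [0, 0, 0.002, 0, 0, 0], [0, 0, 0.003, 0, 0, 0], [0, 0, 0.003, 0, 0, 0], [0, 0, 0.003, 0, 0, 0]])

```text
time: 18.5
tool_pos: [0.4735, -0.2051, 0.0513]
ee_rot: [-3.14, 0.001, -3.088]
wrist_force: [-0.1, 0.1, -1.4]
width: 0.0571
finger_force: 29.6
```

>>> carry_out(commands=[[0, 0, 0.001, 0, 0, 0], [0, 0, 0.002, 0, 0, 0], [0, 0, 0.002, 0, 0, 0], [0, 0, 0.002, 0, 0, 0], [0, 0, 0.002, 0, 0, 0]])

```text
time: 19.0
tool_pos: [0.4734, -0.205, 0.0491]
ee_rot: [-3.14, 0.0, -3.088]
wrist_force: [0.6, 0.3, -0.8]
width: 0.057
finger_force: 29.6
```

>>> carry_out(commands=[[0, 0, 0.001, 0, 0, 0], [0, 0, 0.002, 0, 0, 0], [0, 0, 0.002, 0, 0, 0], [0, 0, 0.002, 0, 0, 0], [0, 0, 0.002, 0, 0, 0]])

```text
time: 19.5
tool_pos: [0.4737, -0.2051, 0.0476]
ee_rot: [-3.14, 0.001, -3.088]
wrist_force: [0.2, -0.3, 3.0]
width: 0.0573
finger_force: 29.9
```

Contact came at the predicted height of 0.0476, so I release.

>>> carry_out(commands=[[0, 0, 0, 0, 0, 0], [0, 0, 0, 0, 0, 0], [0, 0, 0, 0, 0, 0], [0, 0, 0, 0, 0, 0], [0, 0, 0, 0, 0, 0]], jaw=1)

```text
time: 20.0
tool_pos: [0.4733, -0.205, 0.0469]
ee_rot: [-3.14, 0.0, -3.088]
wrist_force: [0.5, -0.0, -0.8]
width: 0.0928
finger_force: 0.0
```

>>> carry_out(commands=[[0, 0, -0.01, 0, 0, 0], [0, 0, -0.045, 0, 0, 0], [0, 0, -0.09, 0, 0, 0], [0, 0, -0.135, 0, 0, 0], [0, 0, -0.17, 0, 0, 0]])

```text
time: 20.5
tool_pos: [0.4739, -0.2051, 0.2212]
ee_rot: [-3.138, 0.004, -3.088]
wrist_force: [0.8, -0.1, -0.4]
width: 0.0944
finger_force: 0.0
```

```bash
python3 - <<'E'
from h import *
to(M["large"]+N*.155,RT)
E
```

```text
shift mm [-48.3 570.2  16.5] turn [-0.0037 -0.4325  0.0005] goal [0.4915 0.3668 0.2028]
```

>>> carry_out(commands=[[-0.003, 0.035, 0, 0, 0, 0], [-0.006, 0.08, 0, 0, 0, 0], [-0.01, 0.125, 0, 0, 0, 0], [-0.013, 0.17, 0, 0, 0, 0], [-0.017, 0.215, 0, 0, 0, 0]])

```text
time: 21.0
tool_pos: [0.4786, 0.0124, 0.2179]
ee_rot: [-3.14, 0.002, -3.088]
wrist_force: [0.5, 0.3, -0.4]
width: 0.0943
finger_force: 0.0
```

>>> carry_out(commands=[[-0.003, 0.045, 0, 0, 0, 0], [-0.006, 0.09, 0, 0, 0, 0], [-0.01, 0.135, 0, 0, 0, 0], [-0.013, 0.175, 0, 0, 0, 0], [-0.016, 0.21, 0, 0, 0, 0]])

```text
time: 21.5
tool_pos: [0.4831, 0.2236, 0.2175]
ee_rot: [-3.141, 0.001, -3.087]
wrist_force: [0.4, 1.4, -0.2]
width: 0.0939
finger_force: 0.0
```

>>> carry_out(commands=[[-0.003, 0.035, 0.003, 0, -0.087, 0], [-0.006, 0.07, 0.006, -0.001, -0.174, 0], [-0.01, 0.1, 0.01, -0.002, -0.26, 0], [-0.013, 0.13, 0.014, -0.003, -0.35, 0], [-0.0153, 0.145, 0.0165, -0.0037, -0.4325, 0]])

```text
time: 22.0
tool_pos: [0.4904, 0.3694, 0.2008]
ee_rot: [3.137, 0.437, -3.087]
wrist_force: [0.4, -0.0, 0.4]
width: 0.0939
finger_force: 0.0
```

>>> carry_out(commands=[[0, 0, 0, 0, 0, 0], [0, 0, 0, 0, 0, 0], [0, 0, 0, 0, 0, 0], [0, 0, 0, 0, 0, 0], [0, 0, 0, 0, 0, 0]])

```text
time: 22.5
tool_pos: [0.492, 0.3662, 0.2005]
ee_rot: [3.139, 0.433, -3.09]
wrist_force: [-0.4, 0.3, -0.7]
width: 0.0939
finger_force: 0.0
```

```bash
python3 - <<'E'
from h import *
from bench import snapshot
to(M["large"]+N*.06,RT)
W=snapshot("wrist");T=snapshot("top");pickle.dump(T,open("t3.pkl","wb"))
p=M["large"]+N*.104;print("wrist",proj(W,p),disc(W,proj(W,p),N,p,30,60))
q=np.array([.4735,-.205,.09]);print("med",proj(T,q),disc(T,proj(T,q),np.array([0,0,1.]),q))
u,v=proj(T,q).astype(int);u2,v2=proj(W,p).astype(int);print(u2,v2)
cv2.imwrite("pics/x2.png",np.hstack([cv2.resize(T["img"][v-30:v+30,u-30:u+30,::-1],(384,384),interpolation=3),W["img"][:,60:460,::-1]]))
E
```

```text
shift mm [-0.9  0.5 92.7] turn [ 0.0018 -0.0031 -0.0025] goal [0.5316 0.369  0.1167]
wrist [259.18525146 200.34870899] (array([259.7, 212.3]), array([  27,   54,   68,   41, 2149], dtype=int32), array([0.5221, 0.3688, 0.1608]), array([215., 219., 218.]))
med [360.74467159 220.29028651] (array([360.6, 220.2]), array([ 22,  23,  16,  16, 190], dtype=int32), array([ 0.4738, -0.2046,  0.09  ]), array([201., 210., 212.]))
259 200
```

View pics/x2.png

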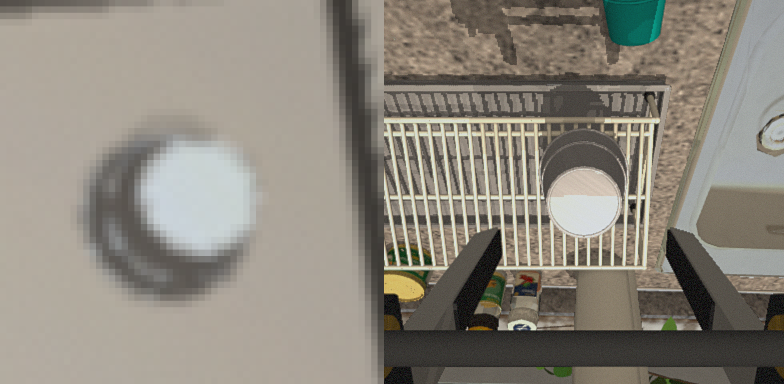

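The medium is nested upright at (0.4737,-0.2048). The large's closed end is at wrist (260,202), about 1.5 px from the prediction. I grip it.

>>> carry_out(commands=[[-0.002, 0, 0.025, 0.002, -0.003, -0.002], [-0.002, 0, 0.05, 0.002, -0.003, -0.002], [-0.002, 0, 0.075, 0.002, -0.003, -0.002], [-0.002, 0, 0.088, 0.002, -0.003, -0.002], [-0.002, 0, 0.0927, 0.002, -0.003, -0.002]])

```text
time: 23.1
tool_pos: [0.5314, 0.3684, 0.1143]
ee_rot: [-3.139, 0.433, -3.086]
wrist_force: [-0.4, 0.8, 0.1]
width: 0.0937
finger_force: 0.0
```

>>> carry_out(commands=[[0, 0, 0, 0, 0, 0], [0, 0, 0, 0, 0, 0], [0, 0, 0, 0, 0, 0], [0, 0, 0, 0, 0, 0], [0, 0, 0, 0, 0, 0]], jaw=0)

```text
time: 23.6
tool_pos: [0.5319, 0.3691, 0.1181]
ee_rot: [-3.141, 0.438, -3.086]
wrist_force: [-1.4, -2.3, 2.6]
width: 0.064
finger_force: 29.9
```

>>> carry_out(commands=[[0, 0, 0, 0, 0, 0], [0, 0, 0, 0, 0, 0], [0, 0, 0, 0, 0, 0], [0, 0, 0, 0, 0, 0], [0, 0, 0, 0, 0, 0]])

```text
time: 24.1
tool_pos: [0.532, 0.3691, 0.118]
ee_rot: [-3.141, 0.438, -3.086]
wrist_force: [-2.4, -3.5, 5.5]
width: 0.0634
finger_force: 30.1
```

>>> carry_out(commands=[[0, 0, -0.015, 0, 0, 0], [0, 0, -0.035, 0, 0, 0], [0, 0, -0.06, 0, 0, 0], [0, 0, -0.085, 0, 0, 0], [0, 0, -0.11, 0, 0, 0]])

```text
time: 24.6
tool_pos: [0.4838, 0.3672, 0.2165]
ee_rot: [3.141, 0.434, -3.085]
wrist_force: [-0.5, 0.4, -2.3]
width: 0.064
finger_force: 29.5
```

```bash
python3 - <<'E'
from h import *
to(np.array([.4737,-.205,.22]),RD)
E
```

```text
shift mm [  36.8 -570.7  -21. ] turn [0.0006 0.4339 0.0021] goal [ 0.4737 -0.205   0.22  ]
```

>>> carry_out(commands=[[0.002, -0.03, -0.001, 0, 0, 0], [0.005, -0.07, -0.003, 0, 0, 0], [0.008, -0.115, -0.005, 0, 0, 0], [0.01, -0.16, -0.006, 0, 0, 0], [0.013, -0.2, -0.008, 0, 0, 0]])

```text
time: 25.1
tool_pos: [0.4801, 0.1653, 0.2177]
ee_rot: [3.142, 0.435, -3.085]
wrist_force: [0.3, 0.0, -1.6]
width: 0.0636
finger_force: 29.5
```

>>> carry_out(commands=[[0.002, -0.04, -0.001, 0, 0, 0], [0.005, -0.085, -0.003, 0, 0, 0], [0.008, -0.13, -0.005, 0, 0, 0], [0.01, -0.17, -0.006, 0, 0, 0], [0.013, -0.2, -0.008, 0, 0, 0]])

```text
time: 25.6
tool_pos: [0.4764, -0.0359, 0.2199]
ee_rot: [-3.141, 0.436, -3.087]
wrist_force: [1.0, -1.0, -1.7]
width: 0.0638
finger_force: 29.5
```

>>> carry_out(commands=[[0.002, -0.035, -0.001, 0, 0.06, 0], [0.004, -0.075, -0.002, 0, 0.14, 0], [0.007, -0.115, -0.003, 0, 0.23, 0], [0.009, -0.15, -0.004, 0, 0.33, 0.001], [0.0108, -0.1685, -0.005, 0, 0.42, 0.002]])

```text
time: 26.1
tool_pos: [0.4746, -0.2055, 0.2201]
ee_rot: [-3.141, 0.013, -3.09]
wrist_force: [0.4, 0.1, -2.1]
width: 0.064
finger_force: 29.5
```

>>> carry_out(commands=[[0, 0, 0, 0, 0, 0], [0, 0, 0, 0, 0, 0], [0, 0, 0, 0, 0, 0], [0, 0, 0, 0, 0, 0], [0, 0, 0, 0, 0, 0]])

```text
time: 26.6
tool_pos: [0.4742, -0.2023, 0.221]
ee_rot: [-3.141, 0.018, -3.087]
wrist_force: [-0.1, -0.3, -1.6]
width: 0.0643
finger_force: 29.5
```

```bash
python3 - <<'E'
from h import *
to(np.array([.4737,-.205,.18]),RD)
E
```

```text
shift mm [ 1.3 -2.7 41. ] turn [-0.0009  0.0178  0.0004] goal [ 0.4737 -0.205   0.18  ]
```

>>> carry_out(commands=[[0.001, -0.002, 0.01, 0, 0.009, 0], [0.001, -0.0025, 0.022, 0, 0.018, 0], [0.001, -0.0025, 0.034, 0, 0.018, 0], [0.001, -0.0025, 0.041, 0, 0.018, 0], [0.001, -0.0025, 0.041, 0, 0.018, 0]])

```text
time: 27.1
tool_pos: [0.4734, -0.2051, 0.1765]
ee_rot: [3.139, -0.006, -3.088]
wrist_force: [-0.5, 0.2, -1.1]
width: 0.0641
finger_force: 29.5
```

```bash
python3 - <<'E'
from h import *
from bench import snapshot
to(np.array([.4737,-.205,.066]),RD)
S=snapshot("scene");o=get_obs();p=o["tool_pos"];print(p,o["ee_rot"])
q=np.array([.4737,-.205,.09]);u,v=proj(S,q).astype(int);c=np.array([u-60,v-60])
print("med top",(proj(S,q)-c)*5,"mouth edges",[((proj(S,p+[dx,dy,-.06])-c)*5).round() for dx,dy in[(.031,-.035),(-.031,.035),(-.031,-.035)]])
a=S["img"][v-60:v+50,u-60:u+60,::-1];cv2.imwrite("pics/s6.png",cv2.resize(a,None,fx=5,fy=5,interpolation=3))
E
```

```text
shift mm [ -1.   -0.2 110.5] turn [ 0.0023 -0.0058 -0.0005] goal [ 0.4737 -0.205   0.066 ]
[ 0.47387045 -0.20537074  0.17772433] [ 3.14029296 -0.00412042 -3.08804158]
med top [303.30760934 303.43324894] mouth edges [array([404., 258.]), array([212., 262.]), array([334., 323.])]
```

View pics/s6.png

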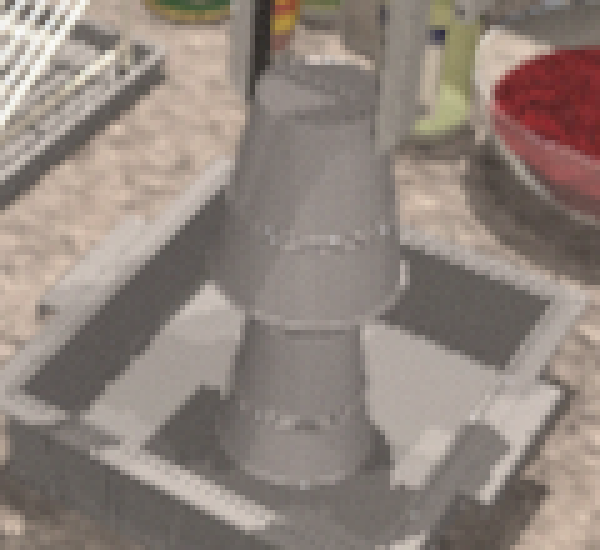

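The crop shows the large's mouth spanning (208–407) px against a prediction of (212–404), centred over the medium. I lower it.

>>> carry_out(commands=[[0, 0, 0.008, 0.001, -0.003, 0], [0, 0, 0.017, 0.001, -0.003, 0], [0, 0, 0.026, 0.001, -0.003, 0], [0, 0, 0.035, 0.001, -0.003, 0], [0, 0, 0.04, 0.001, -0.003, 0]])

```text
time: 27.65
tool_pos: [0.4737, -0.2053, 0.1374]
ee_rot: [3.142, -0.001, -3.088]
wrist_force: [0.1, 0.1, -0.7]
width: 0.064
finger_force: 29.5
```

>>> carry_out(commands=[[0, 0, 0.008, 0, 0, 0], [0, 0, 0.017, 0, 0, 0], [0, 0, 0.026, 0, 0, 0], [0, 0, 0.035, 0, 0, 0], [0, 0, 0.04, 0, 0, 0]])

```text
time: 28.15
tool_pos: [0.4738, -0.2054, 0.0976]
ee_rot: [-3.141, -0.001, -3.088]
wrist_force: [-0.7, 0.9, -1.8]
width: 0.0639
finger_force: 29.5
```

>>> carry_out(commands=[[0, 0, 0.008, 0, 0, 0], [0, 0, 0.015, 0, 0, 0], [0, 0, 0.021, 0, 0, 0], [0, 0, 0.025, 0, 0, 0], [0, 0, 0.027, 0, 0, 0]])

```text
time: 28.65
tool_pos: [0.4742, -0.2056, 0.0714]
ee_rot: [-3.141, 0.0, -3.088]
wrist_force: [-0.3, 0.2, -2.4]
width: 0.064
finger_force: 29.5
```

>>> carry_out(commands=[[0, 0, 0.001, 0, 0, 0], [0, 0, 0.002, 0, 0, 0], [0, 0, 0.003, 0, 0, 0], [0, 0, 0.003, 0, 0, 0], [0, 0, 0.003, 0, 0, 0]])

```text
time: 29.15
tool_pos: [0.4744, -0.2058, 0.0691]
ee_rot: [-3.14, 0.001, -3.088]
wrist_force: [-0.1, 1.1, -1.1]
width: 0.0636
finger_force: 29.5
```

>>> carry_out(commands=[[0, 0, 0.001, 0, 0, 0], [0, 0, 0.002, 0, 0, 0], [0, 0, 0.002, 0, 0, 0], [0, 0, 0.002, 0, 0, 0], [0, 0, 0.002, 0, 0, 0]])

```text
time: 29.65
tool_pos: [0.4744, -0.2058, 0.067]
ee_rot: [-3.141, 0.001, -3.088]
wrist_force: [-0.2, -0.7, -2.0]
width: 0.0642
finger_force: 29.5
```

>>> carry_out(commands=[[0, 0, 0.001, 0, 0, 0], [0, 0, 0.002, 0, 0, 0], [0, 0, 0.002, 0, 0, 0], [0, 0, 0.002, 0, 0, 0], [0, 0, 0.002, 0, 0, 0]])

```text
time: 30.15
tool_pos: [0.4744, -0.2058, 0.0651]
ee_rot: [-3.14, 0.001, -3.088]
wrist_force: [-0.8, 0.1, -1.4]
width: 0.0639
finger_force: 29.5
```

>>> carry_out(commands=[[0, 0, 0.001, 0, 0, 0], [0, 0, 0.002, 0, 0, 0], [0, 0, 0.002, 0, 0, 0], [0, 0, 0.002, 0, 0, 0], [0, 0, 0.002, 0, 0, 0]])

```text
time: 30.65
tool_pos: [0.4749, -0.2059, 0.0648]
ee_rot: [-3.14, 0.003, -3.088]
wrist_force: [-2.0, 1.0, 5.7]
width: 0.0638
finger_force: 30.1
```

>>> carry_out(commands=[[0, 0, 0, 0, 0, 0], [0, 0, 0, 0, 0, 0], [0, 0, 0, 0, 0, 0], [0, 0, 0, 0, 0, 0], [0, 0, 0, 0, 0, 0]], jaw=1)

```text
time: 31.15
tool_pos: [0.4742, -0.2057, 0.0627]
ee_rot: [-3.141, 0.0, -3.088]
wrist_force: [0.1, -0.6, 0.7]
width: 0.0937
finger_force: 0.0
```

>>> carry_out(commands=[[0, 0, -0.01, 0, 0, 0], [0, 0, -0.045, 0, 0, 0], [0, 0, -0.09, 0, 0, 0], [0, 0, -0.13, 0, 0, 0], [0, 0, -0.16, 0, 0, 0]])

```text
time: 31.65
tool_pos: [0.4749, -0.2059, 0.2271]
ee_rot: [-3.138, 0.005, -3.088]
wrist_force: [0.2, -1.0, -0.5]
width: 0.0941
finger_force: 0.0
```

>>> carry_out(commands=[[0, 0.04, 0, 0, 0, 0], [0, 0.085, 0, 0, 0, 0], [0, 0.13, 0, 0, 0, 0], [0, 0.175, 0, 0, 0, 0], [0, 0.21, 0, 0, 0, 0]])

```text
time: 32.15
tool_pos: [0.4626, 0.0063, 0.2239]
ee_rot: [-3.141, 0.002, -3.087]
wrist_force: [0.5, -0.2, -0.6]
width: 0.0942
finger_force: 0.0
```

```bash
python3 - <<'E'
from h import *
from bench import snapshot
S=snapshot("scene");T=snapshot("top");P=cloud(T)
q=np.array([.4745,-.2055,.108]);r=disc(T,proj(T,q),np.array([0,0,1.]),q);print(r)
u,v=r[0].round().astype(int);a=P[v-7:v+8,u-7:u+8].reshape(-1,3);a=a[np.isfinite(a[:,2])]
c=np.linalg.lstsq(np.c_[a[:,:2]-a[:,:2].mean(0),np.ones(len(a))],a[:,2],rcond=None)[0];print("top tilt/height",c)
T0=pickle.load(open("top0.pkl","rb"));d=np.abs(T["img"].astype(int)-T0["img"]).max(2);print("tub rim floor",np.nanmedian(P[205:245,335:345].reshape(-1,3)[:,2]))
m=np.zeros((384,512),bool);m[170:275,305:410]=1
k=P[m&(P[...,2]>.05)&(P[...,2]<.075)];print(cv2.minAreaRect(k[:,:2].astype(np.float32)))
u,v=proj(S,q).astype(int)
cv2.imwrite("pics/f.png",cv2.resize(S["img"][v-60:v+60,u-70:u+70,::-1],None,fx=5,fy=5,interpolation=3))
E
```

```text
(array([362.1, 219.4]), array([ 22,  22,  17,  18, 249], dtype=int32), array([ 0.4738, -0.2054,  0.108 ]), array([194., 203., 205.]))
top tilt/height [-0.01713927  0.03268768  0.10745114]
tub rim floor 0.0036719448216785294
((0.4759725332260132, -0.19843803346157074), (0.24443982541561127, 0.2535199820995331), 5.567104339599609)
```

View pics/f.png

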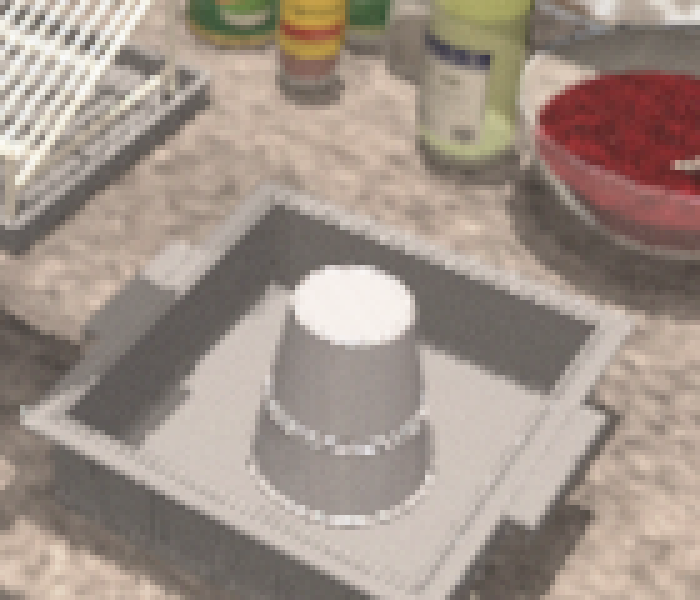

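The final picture shows the large beaker standing flat and mouth down in the tub, with its closed end at (352,305). Its top is at 107.5 mm against 108 mm expected. The tub has not moved, so I hand the job in.

```bash
python3 -c "
from bench import *
print(close_job())"
```

```text
the job is handed in; nothing more can be done
None
```

The small, medium and large beakers are nested mouth down in the grey tub, the outer one standing flat at the expected height and the tub unmoved; I handed the job in at about 32 s, and no verdict came back.

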